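# Unload the classroom screw press

## Task

The card coil in the tin under the screw press has been pressed: wind the red handwheel anticlockwise (seen from above) with its crank handle, your hand rising with the screw, until you feel the ram's brass collar come up firmly against the rubber buffer under the arm, without forcing it. Ease the wheel back just enough that the collar no longer bears on the buffer, with the ram still well clear of the tin. Then draw the loading slide right out to its stop with the tin still standing in its place on it, let go, and leave the other things on the desk as they are.

Things in the scene. Friction and masses are not known exactly. Their poses are not given: they have to be found in the camera images.
- press: Green cast-iron C-frame bench screw press, fixed. Origin: where the screw axis meets the desk; z up; its open front faces its own -x, the column stands at +x. Base 150 mm wide, from 110 mm in front of the axis to 125 mm behind, 20 mm high, slide rails on it to 42 mm; arm over the axis 64 mm wide, underside 159 mm, top 205 mm above the desk.
- ram: Ram of the press, moves straight up and down on the axis and stays where left. Origin: centre of its round pressing face (48 mm across), at the start 85 to 91 mm above the desk, inside the tin's mouth. A brass collar is clamped on it at a height that differs from time to time: it meets the buffer when the face is 112 to 119 mm above the desk, so this must be felt.
- buffer: Black rubber buffer ring round the ram under the arm, 52 mm across, 6 mm thick; origin: centre of its underside, 153 mm above the desk. The collar comes up against it: from first touch the force at the crank handle grows about 1 to 1.5 N per mm of handle travel. 4 to 9 N over the running effort is firm; over 18 N is forcing it.
- wheel_centre (a point): Centre of the red handwheel (spoked rim 130 mm over all, rim bar 14 mm thick), on the screw axis, at mid height of its rim. Anticlockwise from above raises wheel, screw and ram together by 24 mm a turn (three-start screw). Turning takes about 4 N at the crank handle.
- crank_mid (a point): Middle of the upright black crank handle, 22 mm across and 50 mm tall, which spins freely on its pin. It stands on the rim 58 mm from the screw axis; its top is 23 mm above this point and the top of the wheel rim 20 mm below it.
- slide (a joint): How far the loading slide is drawn out to the front of the press (its -x), m: 0 home under the ram, 0.09 at its end stop. Moving it takes about 3 to 5 N.
- knob_mid (a point): Middle of the upright black knob of the loading slide, 24 mm across and 28 mm tall on a thin neck 14 mm high, 57 mm above the desk; top of the knob 14 mm above this point, the slide plate 26 mm below it. It stands 140 mm in front of the screw axis when the slide is home.
- nest (a point): Point on top of the slide plate (31 mm above the desk) at the centre of the four locating pins where the tin stands; 140 mm behind the knob.
- tin: Small cream and green tin packed with a coil of corrugated card, 60 mm across, 70 mm high, card 19 mm below the rim, about 0.16 kg, standing loose between the four locating pins of the slide. Origin: centre of its bottom; rim 101 mm above the desk.
- done_tin: Bystander, to be left alone: blue and white tin filled with card coil, 66 mm across, 74 mm high, near the press. Origin: centre of its underside.
- tall_tin: Bystander, to be left alone: cream and green tin filled with card coil, 84 mm across, 110 mm high. Origin: centre of its underside.
- phone: Bystander, to be left alone: mobile phone lying flat, 150 x 72 x 9 mm. Origin: centre of its underside.
- pencil_case: Bystander, to be left alone: blue cloth pencil case with red stripes, 200 x 75 x 50 mm. Origin: centre of its underside.
- ruler: Bystander, to be left alone: steel ruler lying flat, 310 x 30 x 4 mm. Origin: centre of its underside.
- knife: Bystander, to be left alone: orange craft knife lying flat, 165 x 18 mm. Origin: centre of its underside.
- stapler: Bystander, to be left alone: red and black stapler, 130 x 34 x 50 mm. Origin: centre of its underside.
- glue: Bystander, to be left alone: white and blue glue stick standing, 28 mm across, 94 mm high. Origin: centre of its underside.

How it is judged:
On the way, in this order (a step that is already met when the one before it is completed fails the run):
1. the screw is wound up until the collar bears firmly on the buffer (40 N or more between ram and buffer; about 2.6 N over the running effort at the crank handle) (contact force between ram and buffer above 40 N), for 0.2 s.
2. the wheel is eased back: the collar no longer bears on the buffer, the pressing face still at least 6 mm above the tin's rim (107 mm above the desk) (contact force between ram and buffer below 1 N and height (world z) of ram above 0.107 m), for 0.2 s.
At the end, for the whole second after the job is handed in: Slide out to within 5 mm of its stop; tin upright (5 degrees) within 6 mm of its place on the slide; collar off the buffer; pressing face at least 107 mm above the desk; all at rest and let go (all of step 2 and value of joint slide above 0.085 m and angle between tin's own z axis and vertical below 0.08 rad and distance between tin and nest below 0.006 m and linear speed of ram below 0.005 m/s and linear speed of tin below 0.01 m/s); the robot touches nothing.
It fails at once if the collar is forced against the buffer (over 300 N between ram and buffer, about 19 N over the running effort at the crank handle) (contact force between ram and buffer above 300 N).
It fails at once if the tin is knocked or dragged against the ram (over 6 N) (contact force between tin and ram above 6 N).
It fails at once if one of the other things on the desk is pushed more than 20 mm or tipped (distance of any of done_tin, tall_tin, phone, pencil_case, ruler, knife, stapler, glue from where it was at the start of the episode above 0.02 m or angle between any of done_tin, tall_tin, phone, pencil_case, ruler, knife, stapler, glue's own z axis and vertical above 0.2 rad).
It also fails if it takes over 72 s, if anything falls off the work surface, if the arm or the gripper's body presses on something with over 40 N, if the wrist force passes 120 N, or if a joint passes its speed limit or range.

## Robot

A 7-joint arm with a two-finger parallel gripper is mounted at the origin on the work surface. World frame = base frame: x ahead of the robot, y to its left, z up, the work surface at z = 0. Lengths are in m, angles in rad, forces in N, time in s.
With the tool pointing down it reaches from about 0.35 to 0.9 m from the base axis. Payload 8.1 kg.
Tool frame: the origin (TCP) lies at the centre of the arm's flange, where the gripper is bolted on; the fingertips stand 178 mm ahead of it and the grasp point (between the pads) lies 159 mm ahead of it; z points along the fingers, y is the line along which they close (so a half turn about z gives the same grasp; the last joint's range is limited). The gripper opens to 92 mm and grips with 3 to 60 N. Pads are 19 mm wide; open, the fingers measure 130 mm over their backs; the gripper's body (75 mm by 190 mm) begins 47 mm behind the grasp point.
Start: joints at [1.202, 0.434, 0.025, 1.573, -0.012, 1.134, -0.075], TCP at [0.164, -0.603, 0.405] pointing down, gripper open.
Joint ranges: [-2.62, 2.62], [-0.44, 2.09], [-1.27, 1.32], [0.08, 2.57], [-1.32, 4.46], [0.12, 2], [-2.74, 2.74]. Speed limits (rad/s): [2.22, 2.22, 3.01, 3.01, 3.14, 3.14, 3.14].

## Interface

Orientations are given as a rotation vector (axis times angle).
In Python, from cell import arm gives the robot as it stands. The module is installed in compiled form; this text tells all that it offers.
- The arm moves only by the shell command python3 -m inch 'ROWS' [FORCE]. ROWS is text: rows parted by semicolons, each of 5 numbers parted by spaces: the shift along the tool's x, y, z in m, then the turn about the tool's z in rad, then the finger opening in m, from 0 to 0.0918. In form: x y z roll fingers; .... A call has 1 to 5 rows; each row is the pose to reach, as a shift and turn from the pose commanded when the call began, along the tool's axes at that moment; what a row does not reach only later rows make up. A row lasts 1/10 s, in which the tool goes at most 50 mm and 8.59 degrees, less where a joint would pass 70% of its speed; a pose out of reach is approached as far as the arm can. A call with a gripper value outside its range is refused whole. The fingers move at their own pace and stop on an object; FORCE is the grip in N (left out, the last holds). Time passes only in rows, so rows that repeat a pose let the fingers close. It gives the time, the measured TCP pose, the force, the opening and the grip force at its end, in the units of the state.
- arm.observe(): the state, without advancing time (a new reading comes with each control period).
- arm.get_image(name): name is "scene" or "top"; returns the picture (384x512x3 uint8, red, green, blue); there is no depth.
- arm.get_calibration(name): a dict with "intrinsics" (3x3 intrinsics, pixels), "pose" (4x4, takes a point from camera to world coordinates). Camera axes: x right, y up, looking along -z (the intrinsics and any distortion apply to the point x, -y, -z); pixel columns grow to the right and rows downward; lengths in m; the calibration is good to about 2 mm. A picture is of the moment at which its call begins. get_calibration takes no time and is no camera call.
- arm.sign_off(): hands the job in; it is judged then, once.
Trained networks look in the newest picture that a camera, given by its name, has taken for a name from the list of things; names that differ only in an ending like _2 or _b are one class to them, and where a whole thing is asked for, a point or a joint stands for the part that bears it (a point fixed in the world has none). Each returns a list of dicts, best first, with "conf" (0 to 1); they miss things now and then, are a little off and sometimes report something else, mostly with a low value. They report only what shows in the picture. A call takes as long as a camera call.
- arm.look_for(camera, query): "point" ([row, column] in pixels, amid what is visible of it).
- arm.silhouettes(camera, query): "region" (384x512 bool, what is visible of it) and "point" ([row, column] in pixels, amid what is visible of it).
- arm.place_of(camera, query): "point" ([row, column] in pixels: a listed point, or the origin of a listed thing).
The state is a dict: "clock": time; "joints": joint angles; "dq": joint speeds; "joint_efforts": joint torques, N m; "position": TCP position; "ee_rot": TCP orientation; "force": force on the tool from outside, world axes, zero at the start; "ft_torque": the same for the moment, N m; "width": opening from 0.0 (shut) to 1.0 (fully open); "gripper_force": force on a finger pad.
Only numpy, scipy, OpenCV 4.12 (cv2) and the standard library are available. Lean on these libraries where they do the work, as an engineer would, in place of code of your own. Each camera call takes 0.05 s, during which the arm holds its last target. There are 200 camera calls.

## Working session

There is one attempt and no reset: what is moved stays moved. The work goes in short steps, Python scripts to look and compute and a shell command to move; the robot and the scene stay as the last step left them, time stands still between calls to the robot, and variables do not carry over. Pictures are saved under pics/ and viewed, at most 10 in all, crops included, and the job is handed in when it is done.

```bash
mkdir -p pics; cat > h.py <<'E'
import numpy as np, cv2
from cell import arm
from scipy.spatial.transform import Rotation as R
def ray(cam,rc):
    c=arm.get_calibration(cam);K=np.array(c['intrinsics']);T=np.array(c['pose'])
    d=np.linalg.inv(K)@[rc[1],rc[0],1]; d=T[:3,:3]@(d*[1,-1,-1]); return T[:3,3],d
def atz(cam,rc,z):
    o,d=ray(cam,rc); return o+d*(z-o[2])/d[2]
def tri(a,b):
    (o1,d1),(o2,d2)=a,b
    s=np.linalg.lstsq(np.c_[d1,-d2],o2-o1,rcond=None)[0]
    p,q=o1+s[0]*d1,o2+s[1]*d2; return (p+q)/2,np.linalg.norm(p-q)
def proj(cam,p):
    c=arm.get_calibration(cam);K=np.array(c['intrinsics']);T=np.array(c['pose'])
    q=(T[:3,:3].T@(np.array(p)-T[:3,3]))*[1,-1,-1]; u=K@q; return u[1]/u[2],u[0]/u[2]
E
python3 - <<'E'
from h import *
ims=[]
for c in("scene","top"):
    im=arm.get_image(c); cv2.imwrite(f'pics/{c}0.png',im[:,:,::-1])
    print(c,np.round(arm.get_calibration(c)['pose'],3).tolist(),np.round(arm.get_calibration(c)['intrinsics'],1).tolist())
for q in("press","wheel_centre","crank_mid","knob_mid","nest","tin","done_tin","tall_tin","glue","ram"):
    P={}
    for c in("scene","top"):
        r=arm.place_of(c,q)
        if r: P[c]=r[0]; print(q,c,np.round(r[0]['point'],1),round(r[0]['conf'],2))
    if len(P)==2: print('   ',np.round(tri(*[ray(c,P[c]['point']) for c in P])[0],4),tri(*[ray(c,P[c]['point']) for c in P])[1])
s=arm.observe();print({k:np.round(v,3).tolist() for k,v in s.items()})
print(R.from_rotvec(s['ee_rot']).as_matrix().round(3))
E
```

```text
scene [[-0.895, -0.305, 0.326, 0.893], [0.446, -0.612, 0.653, 0.765], [0.001, 0.73, 0.684, 0.992], [0.0, 0.0, 0.0, 1.0]] [[425.9, 0.0, 258.2], [0.0, 425.9, 200.4], [0.0, 0.0, 1.0]]
top [[0.053, 0.976, -0.21, 0.169], [-0.999, 0.051, -0.013, -0.033], [-0.002, 0.211, 0.978, 1.754], [0.0, 0.0, 0.0, 1.0]] [[473.1, 0.0, 255.4], [0.0, 473.1, 183.5], [0.0, 0.0, 1.0]]
press scene [227.7 229.9] 0.91
press top [179.8 276.2] 0.79
    [ 0.5625 -0.0892  0.02  ] 0.004998607681815626
wheel_centre scene [176.  228.5] 0.6
wheel_centre top [168.4 282.9] 0.91
    [ 0.555  -0.1019  0.2187] 0.0015003093565652682
crank_mid scene [171.5 209.5] 0.6
crank_mid top [146.3 279.9] 0.52
    [ 0.6155 -0.0865  0.2687] 0.0030969667478675093
knob_mid scene [250.8 234. ] 0.82
knob_mid top [162.4 245.3] 0.72
    [0.6074 0.0322 0.0636] 0.006919460298423059
nest scene [224.8 234.3] 0.66
nest top [176.3 280.3] 0.8
    [ 0.5608 -0.0949  0.0325] 0.02576215554383001
tin scene [220.7 231.8] 0.74
done_tin scene [231.7 270.7] 0.63
done_tin top [214.5 256.9] 0.69
    [ 0.4387 -0.0293 -0.0028] 0.024536359323180698
tall_tin scene [352.4 275.1] 0.74
glue scene [296.6 361.9] 0.79
glue top [230.4 172.3] 0.62
    [0.3472 0.291  0.0098] 0.011649918421512062
ram scene [210.7 229.9] 0.67
ram top [179.7 282. ] 0.74
    [ 0.5518 -0.1085  0.0729] 0.004401021076373776
{'clock': 1.1, 'joints': [1.202, 0.435, 0.025, 1.573, -0.012, 1.134, -0.075], 'dq': [-0.0, -0.002, -0.002, -0.0, -0.0, 0.001, 0.0], 'joint_efforts': [0.002, -66.767, 0.985, -31.481, -0.061, 0.033, 0.0], 'position': [0.164, -0.603, 0.405], 'ee_rot': [3.114, 0.416, -0.0], 'force': [-0.14, 0.386, 0.04], 'ft_torque': [0.022, -0.013, 0.018], 'gripper_force': 0.0, 'width': 0.998}
[[ 0.965  0.263 -0.   ]
 [ 0.263 -0.965 -0.   ]
 [-0.     0.    -1.   ]]
```

```bash
python3 - <<'E'
import cv2
a=cv2.imread('pics/scene0.png')[120:320,140:400];b=cv2.imread('pics/top0.png')[90:250,150:400]
a=cv2.resize(a,None,fx=3,fy=3,interpolation=cv2.INTER_CUBIC)
b=cv2.resize(b,None,fx=3.2,fy=3.2,interpolation=cv2.INTER_CUBIC)
cv2.imwrite('pics/sc.png',a);cv2.imwrite('pics/tc.png',b)
E
```

```text
(no output)
```

View pics/sc.png

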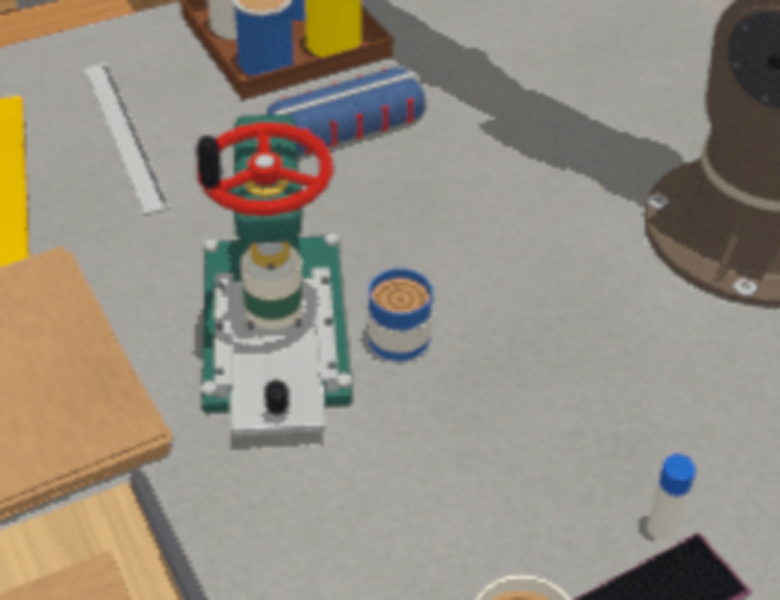

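View pics/tc.png

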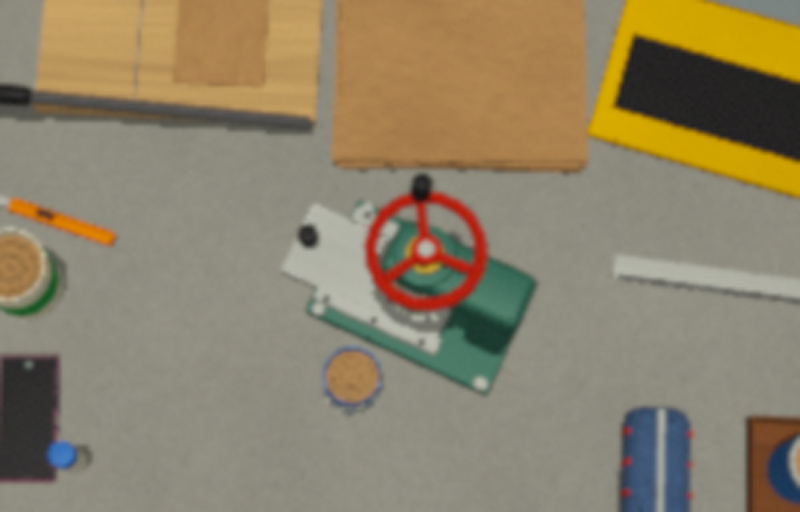

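The scene crop shows the wheel at about full px (228,175) (col,row), the crank on its left at (209,173), the knob at (232,252) and the tin under the ram. In the top crop the wheel is at (283,168), the crank at (282,148), the knob at (246,164) and the blue tin at (260,208). Next I'll refine the wheel and crank positions.

```bash
python3 - <<'E'
from h import *
from scipy.optimize import least_squares
C={}
for c in("scene","top"):
    im=cv2.imread(f'pics/{c}0.png'); hsv=cv2.cvtColor(im,cv2.COLOR_BGR2HSV)
    m=(((hsv[...,0]<8)|(hsv[...,0]>172))&(hsv[...,1]>150)&(hsv[...,2]>60)).astype(np.uint8)
    r0,c0={'scene':(175,228),'top':(168,283)}[c]
    k=np.zeros_like(m);k[r0-28:r0+28,c0-28:c0+28]=1;m*=k
    cn=max(cv2.findContours(m,0,2)[0],key=cv2.contourArea); h=cv2.convexHull(cn)[:,0]
    C[c]=h; e=cv2.fitEllipse(h);print(c,e)
    d=(hsv[...,2]<60).astype(np.uint8);k[:]=0;cc=proj(c,[.6115,-.0865,.25]);print('crankpix',cc)
    k[int(cc[0])-14:int(cc[0])+14,int(cc[1])-10:int(cc[1])+10]=1
    ys,xs=np.nonzero(d*k);print('dark',ys.min(),ys.max(),xs.min(),xs.max(),ys.mean(),xs.mean())
    C[c+'e']=e
p,g=tri(*[ray(c,C[c+'e'][0][::-1]) for c in("scene","top")]);print('wheel',p.round(4),g)
for z in(0,.03): print('board',[atz('top',q,z).round(3).tolist() for q in((141.5,255),(141.5,332))])
E
```

```text
scene ((228.23883056640625, 175.71841430664062), (30.563758850097656, 43.82390213012695), 85.29051971435547)
crankpix (np.float64(176.28124795599274), np.float64(210.84157006067636))
dark 166 181 206 212 173.53061224489795 209.0612244897959
top ((282.6799621582031, 168.1612091064453), (36.58015060424805, 37.425567626953125), 124.97325897216797)
crankpix (np.float64(149.4828969861207), np.float64(279.3326251229375))
dark 145 151 279 283 148.21428571428572 281.17857142857144
wheel [ 0.5557 -0.1012  0.2204] 0.0008339285334628341
board [[0.712, -0.0, 0.0], [0.728, -0.297, 0.0]]
board [[0.703, -0.001, 0.03], [0.718, -0.293, 0.03]]
```

```bash
python3 - <<'E'
from h import *
w=np.array([.5557,-.1012])
for c,rc in(("scene",(173.6,209.1)),("top",(148.4,281.2))):
  for z in(.247,.253):
    p=atz(c,rc,z);d=p[:2]-w;print(c,z,p.round(4),np.hypot(*d).round(4),np.degrees(np.arctan2(d[1],d[0])).round(1))
print(tri(ray("scene",(173.6,209.1)),ray("top",(148.4,281.2))))
E
```

```text
scene 0.247 [ 0.6104 -0.1027  0.247 ] 0.0547 -1.6
scene 0.253 [ 0.6126 -0.0957  0.253 ] 0.0572 5.5
top 0.247 [ 0.6164 -0.0926  0.247 ] 0.0613 8.0
top 0.253 [ 0.6146 -0.0924  0.253 ] 0.0596 8.5
(array([ 0.61376511, -0.09227368,  0.25597598]), np.float64(6.816394232901616e-06))
```

```bash
cat > rel.py <<'E'
import sys
from h import *
# target TCP xyz, -> shift in tool axes; wanted tool-x heading (deg)
s=arm.observe();M=R.from_rotvec(s['ee_rot']).as_matrix();t=np.array([float(v) for v in sys.argv[1:4]])
print('shift',(M.T@(t-s['position'])).round(4),'pos',np.round(s['position'],4),'xhead',np.degrees(np.arctan2(M[1,0],M[0,0])).round(2),'tilt',np.round(M[:,2],4),'F',np.round(s['force'],2),'t',s['clock'],'w',s['width'])
E
python3 -m inch '0 0 -0.05 -0.15 0.06; 0 0 -0.095 -0.3 0.06; 0.04 -0.025 -0.095 -0.45 0.06; 0.08 -0.05 -0.095 -0.6 0.06; 0.12 -0.075 -0.095 -0.75 0.06'; python3 rel.py .6134 -.0935 .5
```

```text
clock: 1.6
position: [0.261, -0.4979, 0.5002]
ee_rot: [2.74, 1.534, -0.0]
force: [1.0, 0.0, 0.4]
width: 0.665
gripper_force: 0.0
shift [ 0.529   0.0891 -0.    ] pos [ 0.261  -0.4979  0.5002] xhead 58.5 tilt [ 5.e-04 -9.e-04 -1.e+00] F [1.05 0.02 0.42] t 1.6 w 0.6650120880751115
```

```bash
python3 -m inch '0.049 0.008 0 -0.09 0.06; 0.098 0.016 0 -0.18 0.06; 0.147 0.024 0 -0.18 0.06; 0.195 0.032 0 -0.18 0.06; 0.244 0.041 0 -0.18 0.06'; python3 rel.py .6134 -.0935 .5
```

```text
clock: 2.1
position: [0.4244, -0.3118, 0.5001]
ee_rot: [2.597, 1.767, -0.0]
force: [0.0, -0.4, -0.8]
width: 0.649
gripper_force: 0.0
shift [ 0.2725  0.0957 -0.    ] pos [ 0.4244 -0.3118  0.5001] xhead 68.48 tilt [ 4.e-04 -7.e-04 -1.e+00] F [ 0.03 -0.39 -0.76] t 2.1 w 0.6492979075342422
```

```bash
python3 -m inch '0.046 0.016 0 0 0.06; 0.092 0.032 0 0 0.06; 0.138 0.048 0 0 0.06; 0.184 0.064 0 0 0.06; 0.23 0.08 0 0 0.06'; python3 -m inch '0.0425 0.0157 0 0 0.06; 0.0425 0.0157 0 0 0.06;0.0425 0.0157 0 0 0.06'; python3 - <<'E'
from h import *
for c in("scene","top"):
    im=arm.get_image(c);cv2.imwrite(f'pics/{c}1.png',im[:,:,::-1])
a=cv2.imread('pics/scene1.png')[110:260,150:320];b=cv2.imread('pics/top1.png')[100:210,220:340]
a=cv2.resize(a,(510,450),interpolation=cv2.INTER_CUBIC)
cv2.imwrite('pics/c1.png',a)
E
python3 rel.py .6134 -.0935 .5
```

```text
clock: 2.6
position: [0.5833, -0.1272, 0.4999]
ee_rot: [2.597, 1.767, 0.0]
force: [0.3, 0.7, 0.3]
width: 0.657
gripper_force: 0.0
clock: 2.9
position: [0.6131, -0.0937, 0.4993]
ee_rot: [-2.594, -1.771, 0.001]
force: [-0.5, -0.3, 0.9]
width: 0.655
gripper_force: 0.0
shift [ 0.0028  0.0002 -0.0003] pos [ 0.6122 -0.096   0.4997] xhead 68.43 tilt [-4.e-04 -1.e-03 -1.e+00] F [-0.12 -0.82  0.52] t 3.0 w 0.6504438463292509
```

View pics/c1.png

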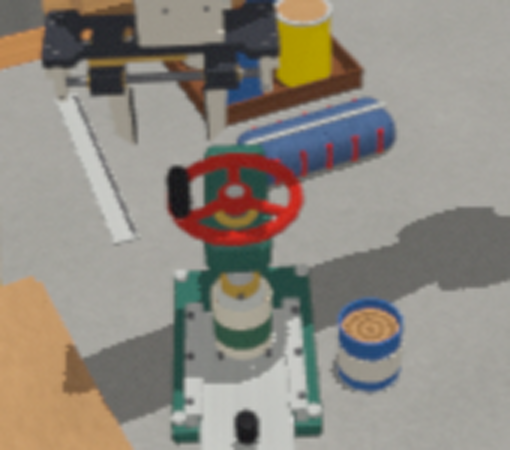

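The scene crop shows the fingertips at full px (194,157) and (222,156), above and behind the crank handle at (209.5,174). I'll check this against the projection.

```bash
python3 - <<'E'
from h import *
s=arm.observe();p=np.array(s['position']);M=R.from_rotvec(s['ee_rot']).as_matrix();print(p)
for k in(-.03,.03):
  q=p+M@[0,k,.178]; print([np.round(proj(c,q),1) for c in('scene','top')])
for a in(0,4,8,12):
  for dz in(-.025,.0,.023):
    a_=np.radians(a);q=[.5557+.058*np.cos(a_),-.1012+.058*np.sin(a_),.2475+dz];print(a,dz,[np.round(proj(c,q),1) for c in('scene','top')])
E
```

```text
[ 0.61220995 -0.09601946  0.49966407]
[array([152.5, 218.7]), array([151.4, 279.6])]
[array([153.7, 195.6]), array([134.8, 287.3])]
0 -0.025 [array([181.1, 208.9]), array([151.4, 283.3])]
0 0.0 [array([174.1, 208.2]), array([149.3, 283.8])]
0 0.023 [array([167.5, 207.5]), array([147.3, 284.2])]
4 -0.025 [array([181.9, 209.5]), array([151.4, 282.1])]
4 0.0 [array([175. , 208.8]), array([149.3, 282.5])]
4 0.023 [array([168.4, 208.1]), array([147.3, 282.9])]
8 -0.025 [array([182.7, 210.1]), array([151.4, 280.9])]
8 0.0 [array([175.8, 209.4]), array([149.3, 281.3])]
8 0.023 [array([169.2, 208.8]), array([147.3, 281.7])]
12 -0.025 [array([183.5, 210.9]), array([151.6, 279.7])]
12 0.0 [array([176.5, 210.2]), array([149.5, 280.1])]
12 0.023 [array([169.9, 209.6]), array([147.5, 280.5])]
```

```bash
python3 -m inch '0 0 0.045 0 0.06; 0 0 0.075 0 0.06; 0 0 0.085 0 0.06; 0 0 0.085 0 0.06' 25; python3 rel.py .6134 -.0935 .4135; python3 - <<'E'
from h import *
for c in("scene","top"):
    im=arm.get_image(c);cv2.imwrite(f'pics/{c}2.png',im[:,:,::-1])
a=cv2.imread('pics/scene2.png')[110:230,150:310]
b=cv2.imread('pics/top2.png')[110:230,210:370]
cv2.imwrite('pics/c2.png',np.vstack([cv2.resize(x,(400,300),interpolation=cv2.INTER_CUBIC) for x in(a,b)]))
E
```

```text
clock: 3.4
position: [0.6119, -0.0963, 0.4139]
ee_rot: [-2.597, -1.765, 0.003]
force: [0.7, -0.8, 0.6]
width: 0.653
gripper_force: 0.0
shift [0.0031 0.0004 0.0004] pos [ 0.6119 -0.0963  0.4139] xhead 68.4 tilt [-2.4e-03 -3.0e-04 -1.0e+00] F [ 0.67 -0.76  0.65] t 3.4 w 0.6533508235798465
```

View pics/c2.png

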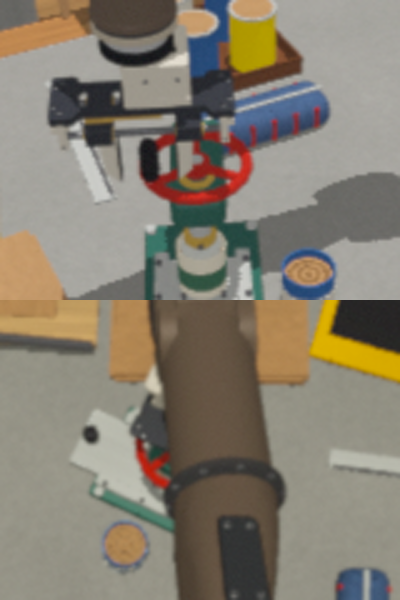

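The scene view shows the handle between the two fingertips (crop px (149,160), tips at (113,175) and (187,175)). I'll nudge 3 mm along x and close.

```bash
python3 -m inch '0.003 0 0 0 0.06; 0.003 0 0 0 0.015; 0.003 0 0 0 0.015; 0.003 0 0 0 0.015; 0.003 0 0 0 0.015' 25; python3 rel.py .6134 -.0935 .4135;
```

```text
clock: 4.0
position: [0.6137, -0.0921, 0.4148]
ee_rot: [2.597, 1.768, 0.0]
force: [-0.2, 0.6, 0.1]
width: 0.358
gripper_force: 0.0
shift [-0.0014  0.0003  0.0013] pos [ 0.6137 -0.0921  0.4148] xhead 68.51 tilt [ 1.e-04 -1.e-04 -1.e+00] F [-0.23  0.63  0.08] t 4.0 w 0.3584902425978181
```

```bash
python3 -m inch '0 0 0 0 0.015; 0 0 0 0 0.015; 0 0 0 0 0.015; 0 0 0 0 0.015' 25; python3 rel.py .6134 -.0935 .4135;
```

```text
clock: 4.4
position: [0.6133, -0.0921, 0.4146]
ee_rot: [-2.596, -1.768, 0.002]
force: [-5.2, 0.1, 1.8]
width: 0.233
gripper_force: 25.0
shift [-0.0012  0.0006  0.0011] pos [ 0.6133 -0.0921  0.4146] xhead 68.51 tilt [-1.3e-03 -1.0e-04 -1.0e+00] F [-5.18  0.11  1.85] t 4.4 w 0.2330476785521083
```

```bash
cat > arc.py <<'E'
import sys
from h import *
# a0 step(deg) n ; centre from c.txt ; prints shifts and diagnostics
a0,st,n=float(sys.argv[1]),float(sys.argv[2]),int(sys.argv[3]); h=np.radians(68.5)
X=np.array([np.cos(h),np.sin(h)]);Y=np.array([X[1],-X[0]])
f=lambda a:.058*np.array([np.cos(np.radians(a)),np.sin(np.radians(a))])
for k in range(1,n+1):
    d=f(a0+k*st)-f(a0);print('%.4f %.4f %.4f'%(d@X,d@Y,-.024*k*st/360),end='; ')
print()
E
cat > st.py <<'E'
from h import *
s=arm.observe();p=np.array(s['position']);d=p[:2]-[.5557,-.1012];a=np.arctan2(d[1],d[0]);F=np.array(s['force'])
r=np.array([np.cos(a),np.sin(a)]);t=np.array([-r[1],r[0]])
print('ang %.1f r %.4f z %.4f  Frad %.2f Ftan %.2f Fz %.2f t %.2f w %.3f g %.1f'%(np.degrees(a),np.hypot(*d),p[2],F[:2]@r,F[:2]@t,F[2],s['clock'],s['width'],s['gripper_force']))
E
python3 st.py; python3 arc.py 9 8 5
```

```text
ang 8.9 r 0.0583 z 0.4146  Frad -5.10 Ftan 0.91 Fz 1.85 t 4.40 w 0.233 g 25.0
0.0067 -0.0046 -0.0005; 0.0126 -0.0100 -0.0011; 0.0178 -0.0163 -0.0016; 0.0220 -0.0232 -0.0021; 0.0252 -0.0306 -0.0027;
```

```bash
python3 -m inch '0.0067 -0.0046 -0.0005 0 0.015; 0.0126 -0.01 -0.0011 0 0.015; 0.0178 -0.0163 -0.0016 0 0.015; 0.022 -0.0232 -0.0021 0 0.015; 0.0252 -0.0306 -0.0027 0 0.015';python3 st.py; python3 arc.py 49 9 5
```

```text
clock: 4.9
position: [0.5945, -0.0573, 0.4174]
ee_rot: [2.596, 1.767, 0.001]
force: [3.0, -3.2, -4.3]
width: 0.236
gripper_force: 25.0
ang 48.5 r 0.0586 z 0.4174  Frad -0.41 Ftan -4.36 Fz -4.28 t 4.90 w 0.236 g 25.0
0.0024 -0.0088 -0.0006; 0.0033 -0.0178 -0.0012; 0.0028 -0.0269 -0.0018; 0.0009 -0.0358 -0.0024; -0.0023 -0.0443 -0.0030;
```

```bash
python3 -m inch '0.0024 -0.0088 -0.0006 0 0.015; 0.0033 -0.0178 -0.0012 0 0.015; 0.0028 -0.0269 -0.0018 0 0.015; 0.0009 -0.0358 -0.0024 0 0.015; -0.0023 -0.0443 -0.003 0 0.015';python3 st.py; python3 arc.py 94 9 5
```

```text
clock: 5.4
position: [0.5516, -0.0424, 0.4205]
ee_rot: [-2.595, -1.769, -0.001]
force: [4.8, 1.3, -5.7]
width: 0.234
gripper_force: 25.0
ang 94.0 r 0.0590 z 0.4205  Frad 1.00 Ftan -4.89 Fz -5.71 t 5.40 w 0.234 g 25.0
-0.0046 -0.0079 -0.0006; -0.0103 -0.0150 -0.0012; -0.0170 -0.0210 -0.0018; -0.0247 -0.0260 -0.0024; -0.0330 -0.0297 -0.0030;
```

```bash
python3 -m inch '-0.0046 -0.0079 -0.0005 0 0.015; -0.0103 -0.015 -0.001 0 0.015; -0.017 -0.021 -0.0015 0 0.015; -0.0247 -0.026 -0.002 0 0.015; -0.033 -0.0297 -0.0026 0 0.015';python3 st.py; python3 arc.py 139 9 5
```

```text
clock: 5.9
position: [0.5117, -0.0621, 0.4234]
ee_rot: [-2.594, -1.769, -0.001]
force: [3.4, 4.0, -2.4]
width: 0.237
gripper_force: 25.0
ang 138.4 r 0.0589 z 0.4234  Frad 0.12 Ftan -5.20 Fz -2.43 t 5.90 w 0.237 g 25.0
-0.0088 -0.0024 -0.0006; -0.0178 -0.0033 -0.0012; -0.0269 -0.0028 -0.0018; -0.0358 -0.0009 -0.0024; -0.0443 0.0023 -0.0030;
```

```bash
python3 -m inch '-0.0088 -0.0024 -0.0006 0 0.015; -0.0178 -0.0033 -0.0012 0 0.015; -0.0269 -0.0028 -0.0018 0 0.015; -0.0358 -0.0009 -0.0024 0 0.015; -0.0443 0.0023 -0.003 0 0.015';python3 st.py; python3 arc.py 184 9 5
```

```text
clock: 6.4
position: [0.4976, -0.1046, 0.4263]
ee_rot: [-2.594, -1.769, 0.0]
force: [1.9, 5.3, -2.1]
width: 0.233
gripper_force: 25.0
ang -176.7 r 0.0582 z 0.4263  Frad -2.20 Ftan -5.21 Fz -2.09 t 6.40 w 0.233 g 25.0
-0.0079 0.0046 -0.0006; -0.0150 0.0103 -0.0012; -0.0210 0.0170 -0.0018; -0.0260 0.0247 -0.0024; -0.0297 0.0330 -0.0030;
```

```bash
python3 -m inch '-0.0079 0.0046 -0.0006 0 0.015; -0.015 0.0103 -0.0012 0 0.015; -0.021 0.017 -0.0018 0 0.015; -0.026 0.0247 -0.0024 0 0.015; -0.0297 0.033 -0.003 0 0.015';python3 st.py; python3 arc.py 229 9 5
```

```text
clock: 6.9
position: [0.5175, -0.1442, 0.4293]
ee_rot: [-2.594, -1.768, 0.001]
force: [-0.3, 7.5, 0.9]
width: 0.239
gripper_force: 25.0
ang -131.6 r 0.0575 z 0.4293  Frad -5.39 Ftan -5.21 Fz 0.85 t 6.90 w 0.239 g 25.0
-0.0024 0.0088 -0.0006; -0.0033 0.0178 -0.0012; -0.0028 0.0269 -0.0018; -0.0009 0.0358 -0.0024; 0.0023 0.0443 -0.0030;
```

```bash
python3 -m inch '-0.0021 0.0088 -0.0006 0 0.015; -0.0028 0.0178 -0.0012 0 0.015; -0.0022 0.0269 -0.0018 0 0.015; -0.0003 0.0358 -0.0024 0 0.015; 0.003 0.0443 -0.003 0 0.015';python3 st.py; python3 arc.py 274 8 5
```

```text
clock: 7.4
position: [0.5595, -0.1582, 0.4323]
ee_rot: [-2.595, -1.767, 0.004]
force: [-5.4, 4.4, 4.4]
width: 0.239
gripper_force: 25.0
ang -86.2 r 0.0572 z 0.4323  Frad -4.70 Ftan -5.06 Fz 4.38 t 7.40 w 0.239 g 25.0
0.0040 0.0070 -0.0005; 0.0089 0.0135 -0.0011; 0.0147 0.0191 -0.0016; 0.0212 0.0239 -0.0021; 0.0283 0.0278 -0.0027;
```

```bash
python3 -m inch '0.004 0.007 -0.0006 0 0.015; 0.0089 0.0135 -0.0012 0 0.015; 0.0147 0.0191 -0.0018 0 0.015; 0.0212 0.0239 -0.0025 0 0.015; 0.0283 0.0278 -0.0031 0 0.015';python3 st.py; python3 arc.py 314 5 5
```

```text
clock: 7.9
position: [0.5953, -0.143, 0.4349]
ee_rot: [-2.596, -1.766, 0.007]
force: [-5.8, -0.7, 1.2]
width: 0.235
gripper_force: 25.0
ang -46.5 r 0.0576 z 0.4349  Frad -3.46 Ftan -4.65 Fz 1.23 t 7.90 w 0.235 g 25.0
0.0047 0.0019 -0.0003; 0.0095 0.0034 -0.0007; 0.0145 0.0044 -0.0010; 0.0195 0.0050 -0.0013; 0.0246 0.0052 -0.0017;
```

```bash
cat > chk.py <<'E'
from h import *
s=arm.observe();d=np.array(s['position'])[:2]-[.5557,-.1012];d/=np.hypot(*d);f=np.array(s['force'])[:2]@[-d[1],d[0]]
print('Ftan %.2f'%f); raise SystemExit(1 if f<-7.8 else 0)
E
for a in 314 322 330 338 346 354 ; do python3 arc.py $a 4 2; done
```

```text
0.0037 0.0015 -0.0003; 0.0076 0.0028 -0.0005; 
0.0039 0.0010 -0.0003; 0.0079 0.0018 -0.0005; 
0.0040 0.0005 -0.0003; 0.0081 0.0006 -0.0005; 
0.0040 -0.0001 -0.0003; 0.0081 -0.0005 -0.0005; 
0.0040 -0.0007 -0.0003; 0.0079 -0.0016 -0.0005; 
0.0039 -0.0012 -0.0003; 0.0076 -0.0027 -0.0005;
```

```bash
(python3 -m inch '0.0037 0.0013 -0.0003 0 0.015; 0.0075 0.0026 -0.0005 0 0.015' && python3 chk.py && python3 -m inch '0.0039 0.001 -0.0003 0 0.015; 0.0079 0.0018 -0.0005 0 0.015' && python3 chk.py && python3 -m inch '0.004 0.0005 -0.0003 0 0.015; 0.0081 0.0006 -0.0005 0 0.015' && python3 chk.py) | grep Ftan; python3 st.py
```

```text
Ftan -4.92
Ftan -5.03
Ftan -6.06
ang -22.8 r 0.0577 z 0.4365  Frad -2.98 Ftan -6.06 Fz -0.25 t 8.50 w 0.235 g 25.0
```

```bash
(python3 -m inch '0.002 0 -0.0001 0 0.015; 0.004 -0.0001 -0.0003 0 0.015' && python3 chk.py && python3 -m inch '0.002 -0.0002 -0.0001 0 0.015; 0.0041 -0.0004 -0.0002 0 0.015' && python3 chk.py) | grep Ftan; python3 st.py
```

```text
Ftan -4.45
Ftan -5.09
ang -15.1 r 0.0578 z 0.4370  Frad -2.69 Ftan -5.09 Fz -1.41 t 8.90 w 0.233 g 25.0
```

Noise only, with no contact yet. Continuing from 346°.

```bash
(python3 -m inch '0.004 -0.0007 -0.0002 0 0.015; 0.0079 -0.0016 -0.0005 0 0.015' && python3 chk.py && python3 -m inch '0.0039 -0.0012 -0.0002 0 0.015; 0.0076 -0.0027 -0.0005 0 0.015' && python3 chk.py) | grep Ftan; python3 st.py;for a in 2 10 18 26 34 42 ; do python3 arc.py $a 4 2; done
```

```text
Ftan -4.19
Ftan -5.18
ang 0.9 r 0.0579 z 0.4381  Frad -1.03 Ftan -5.18 Fz -1.40 t 9.30 w 0.238 g 25.0
0.0037 -0.0017 -0.0003; 0.0072 -0.0037 -0.0005; 
0.0034 -0.0022 -0.0003; 0.0066 -0.0047 -0.0005; 
0.0030 -0.0027 -0.0003; 0.0059 -0.0056 -0.0005; 
0.0026 -0.0031 -0.0003; 0.0050 -0.0063 -0.0005; 
0.0022 -0.0034 -0.0003; 0.0041 -0.0070 -0.0005; 
0.0017 -0.0037 -0.0003; 0.0031 -0.0075 -0.0005;
```

```bash
(python3 -m inch '0.0037 -0.0017 -0.0003 0 0.015; 0.0072 -0.0037 -0.0005 0 0.015' && python3 chk.py && python3 -m inch '0.0034 -0.0022 -0.0003 0 0.015; 0.0066 -0.0047 -0.0005 0 0.015' && python3 chk.py && python3 -m inch '0.003 -0.0027 -0.0003 0 0.015; 0.0059 -0.0056 -0.0005 0 0.015' && python3 chk.py && python3 -m inch '0.0026 -0.0031 -0.0003 0 0.015; 0.005 -0.0063 -0.0005 0 0.015' && python3 chk.py) | grep Ftan; python3 st.py
```

```text
Ftan -5.45
Ftan -4.88
Ftan -5.34
Ftan -4.86
ang 33.7 r 0.0585 z 0.4403  Frad -1.96 Ftan -4.86 Fz -1.23 t 10.10 w 0.231 g 25.0
```

```bash
(python3 -m inch '0.0022 -0.0034 -0.0003 0 0.015; 0.0041 -0.007 -0.0005 0 0.015' && python3 chk.py && python3 -m inch '0.0017 -0.0037 -0.0003 0 0.015; 0.0031 -0.0075 -0.0005 0 0.015' && python3 chk.py) | grep Ftan; python3 st.py;for a in 50 58 66 74 82 90 ; do python3 arc.py $a 4 2; done
```

```text
Ftan -4.59
Ftan -4.47
ang 49.7 r 0.0587 z 0.4414  Frad -1.63 Ftan -4.47 Fz -1.63 t 10.50 w 0.233 g 25.0
0.0011 -0.0039 -0.0003; 0.0020 -0.0078 -0.0005; 
0.0006 -0.0040 -0.0003; 0.0009 -0.0080 -0.0005; 
0.0000 -0.0040 -0.0003; -0.0002 -0.0081 -0.0005; 
-0.0005 -0.0040 -0.0003; -0.0013 -0.0080 -0.0005; 
-0.0011 -0.0039 -0.0003; -0.0024 -0.0077 -0.0005; 
-0.0016 -0.0037 -0.0003; -0.0035 -0.0073 -0.0005;
```

```bash
(python3 -m inch '0.0011 -0.0039 -0.0003 0 0.015; 0.002 -0.0078 -0.0005 0 0.015' && python3 chk.py && python3 -m inch '0.0006 -0.004 -0.0003 0 0.015; 0.0009 -0.008 -0.0005 0 0.015' && python3 chk.py && python3 -m inch '0 -0.004 -0.0003 0 0.015; -0.0002 -0.0081 -0.0005 0 0.015' && python3 chk.py && python3 -m inch '-0.0005 -0.004 -0.0003 0 0.015; -0.0013 -0.008 -0.0005 0 0.015' && python3 chk.py) | grep Ftan; python3 st.py
```

```text
Ftan -4.54
Ftan -4.83
Ftan -4.48
Ftan -4.04
ang 81.3 r 0.0591 z 0.4435  Frad -2.14 Ftan -4.04 Fz -1.84 t 11.30 w 0.233 g 25.0
```

```bash
(python3 -m inch '-0.0011 -0.0039 -0.0003 0 0.015; -0.0024 -0.0077 -0.0005 0 0.015' && python3 chk.py && python3 -m inch '-0.0016 -0.0037 -0.0003 0 0.015; -0.0035 -0.0073 -0.0005 0 0.015' && python3 chk.py) | grep Ftan; python3 st.py;for a in 98 106 114 122 130 138 ; do python3 arc.py $a 4 2; done
```

```text
Ftan -4.67
Ftan -5.79
ang 96.9 r 0.0592 z 0.4445  Frad -2.62 Ftan -5.79 Fz -1.95 t 11.70 w 0.235 g 25.0
-0.0021 -0.0035 -0.0003; -0.0045 -0.0067 -0.0005; 
-0.0026 -0.0031 -0.0003; -0.0054 -0.0061 -0.0005; 
-0.0030 -0.0027 -0.0003; -0.0062 -0.0053 -0.0005; 
-0.0033 -0.0023 -0.0003; -0.0068 -0.0043 -0.0005; 
-0.0036 -0.0018 -0.0003; -0.0074 -0.0034 -0.0005; 
-0.0038 -0.0013 -0.0003; -0.0078 -0.0023 -0.0005;
```

Possible onset. I'll take smaller chunks of 4 mm.

```bash
(python3 -m inch '-0.001 -0.0018 -0.0001 0 0.015; -0.0021 -0.0035 -0.0003 0 0.015' && python3 chk.py && python3 -m inch '-0.0012 -0.0016 -0.0001 0 0.015; -0.0024 -0.0032 -0.0002 0 0.015' && python3 chk.py && python3 -m inch '-0.0013 -0.0016 -0.0001 0 0.015; -0.0026 -0.0031 -0.0003 0 0.015' && python3 chk.py ) | grep Ftan; python3 st.py
```

```text
Ftan -4.41
Ftan -5.64
Ftan -4.03
ang 108.8 r 0.0591 z 0.4453  Frad 1.15 Ftan -4.03 Fz 1.37 t 12.30 w 0.235 g 25.0
```

```bash
(python3 -m inch '-0.0014 -0.0015 -0.0001 0 0.015; -0.0028 -0.003 -0.0002 0 0.015' && python3 chk.py && python3 -m inch '-0.0015 -0.0014 -0.0001 0 0.015; -0.003 -0.0027 -0.0003 0 0.015' && python3 chk.py && python3 -m inch '-0.0016 -0.0013 -0.0001 0 0.015; -0.0032 -0.0026 -0.0002 0 0.015' && python3 chk.py && python3 -m inch '-0.0017 -0.0012 -0.0001 0 0.015; -0.0033 -0.0023 -0.0003 0 0.015' && python3 chk.py ) | grep Ftan; python3 st.py
```

```text
Ftan -5.68
Ftan -14.58
ang 115.7 r 0.0590 z 0.4458  Frad -0.95 Ftan -14.58 Fz -8.11 t 12.70 w 0.238 g 25.0
```

```bash
python3 -m inch '0.0008 0.0006 0.0001 0 0.015'|grep force; python3 st.py
```

```text
force: [6.9, 4.1, -0.9]
gripper_force: 25.0
ang 115.1 r 0.0591 z 0.4457  Frad 0.79 Ftan -7.96 Fz -0.94 t 12.80 w 0.234 g 25.0
```

```bash
python3 -m inch '-0.0004 -0.0003 0 0 0.015; -0.0004 -0.0003 0 0 0.015';python3 st.py;  python3 -m inch '0 0 0 0 0.015';python3 st.py;python3 -m inch '0 0 0 0 0.015';python3 st.py
```

```text
clock: 13.0
position: [0.5305, -0.0478, 0.4457]
ee_rot: [-2.595, -1.77, -0.006]
force: [9.9, 4.3, -3.0]
width: 0.238
gripper_force: 25.0
ang 115.3 r 0.0590 z 0.4457  Frad -0.36 Ftan -10.83 Fz -3.04 t 13.00 w 0.238 g 25.0
clock: 13.1
position: [0.5305, -0.0478, 0.4457]
ee_rot: [-2.595, -1.77, -0.006]
force: [9.4, 3.7, -2.8]
width: 0.232
gripper_force: 25.0
ang 115.3 r 0.0591 z 0.4457  Frad -0.70 Ftan -10.07 Fz -2.78 t 13.10 w 0.232 g 25.0
clock: 13.2
position: [0.5305, -0.0478, 0.4457]
ee_rot: [-2.595, -1.77, -0.006]
force: [9.4, 4.5, -3.6]
width: 0.236
gripper_force: 25.0
ang 115.3 r 0.0590 z 0.4457  Frad 0.00 Ftan -10.44 Fz -3.65 t 13.20 w 0.236 g 25.0
```

```bash
python3 arc.py 117.5 -5 5
```

```text
0.0037 0.0035 0.0003; 0.0070 0.0073 0.0007; 0.0100 0.0113 0.0010; 0.0127 0.0157 0.0013; 0.0149 0.0202 0.0017;
```

```bash
python3 -m inch '0.0037 0.0035 0.0002 0 0.015; 0.007 0.0073 0.0004 0 0.015; 0.01 0.0113 0.0007 0 0.015; 0.0127 0.0157 0.001 0 0.015; 0.0127 0.0157 0.001 0 0.015'|grep force;python3 st.py;python3 -m inch '0 0 0 0 0.015; 0 0 0 0 0.015'|grep force;python3 st.py
```

```text
force: [1.5, 1.8, 2.8]
gripper_force: 25.0
ang 96.5 r 0.0591 z 0.4445  Frad 1.62 Ftan -1.69 Fz 2.81 t 13.70 w 0.231 g 25.0
force: [1.8, 3.7, 3.6]
gripper_force: 25.0
ang 96.7 r 0.0590 z 0.4445  Frad 3.51 Ftan -2.21 Fz 3.62 t 13.90 w 0.237 g 25.0
```

```bash
python3 -m inch '0 0 0 0 0.05; 0 0 0 0 0.05; 0 0 0 0 0.05; 0 0 0 0 0.05'|grep -E 'force|width';python3 -m inch '0 0 -0.02 0 0.05; 0 0 -0.06 0 0.05; 0 0 -0.06 0 0.05' | grep -E 'force|width';python3 st.py; python3 - <<'E'
from h import *
for c in("scene","top"):
    im=arm.get_image(c);cv2.imwrite(f'pics/{c}3.png',im[:,:,::-1])
    for q in("knob_mid",):
        for r in arm.place_of(c,q)[:2]: print(q,c,np.round(r['point'],1),round(r['conf'],2),atz(c,r['point'],.057).round(4))
a=cv2.imread('pics/scene3.png')[110:290,140:320]
b=cv2.imread('pics/top3.png')[100:280,190:370]
cv2.imwrite('pics/c3.png',np.hstack([cv2.resize(x,(400,400),interpolation=cv2.INTER_CUBIC) for x in(a,b)]))
E
```

```text
force: [-0.2, 0.7, 0.6]
width: 0.52
gripper_force: 0.0
force: [0.6, 0.1, 0.7]
width: 0.542
gripper_force: 0.0
ang 95.9 r 0.0587 z 0.5090  Frad 0.07 Ftan -0.61 Fz 0.66 t 14.60 w 0.542 g 0.0
knob_mid scene [253.4 232.7] 0.63 [0.6099 0.0365 0.057 ]
knob_mid top [164.6 243.9] 0.41 [0.6034 0.0352 0.057 ]
```

View pics/c3.png

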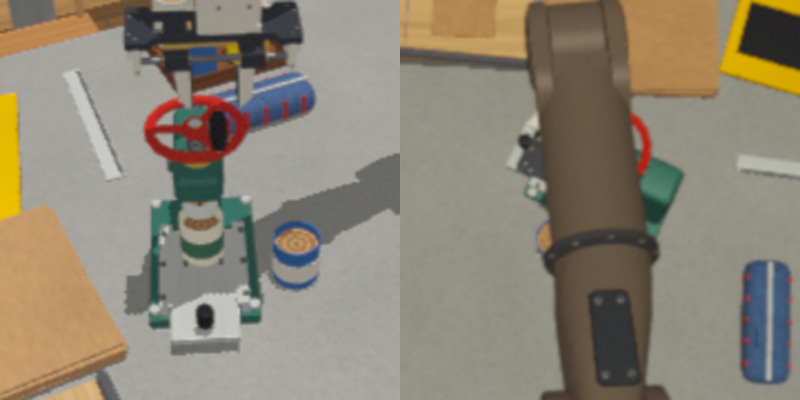

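Crank now points to the front (crop px (218,130)), the card coil shows clear in the tin under the ram, and the knob is at full px (232,252.6). I'll measure the knob from the first pictures.

```bash
python3 - <<'E'
from h import *
for f in('scene0','top0','scene3'):
    im=cv2.imread(f'pics/{f}.png');c=f[:-1];g=im.max(2);r,q={'scene':(252,232),'top':(164,246)}[c]
    w=g[r-9:r+10,q-8:q+9]<75;ys,xs=np.nonzero(w);p=(ys.mean()+r-9,xs.mean()+q-8)
    pts=atz(c,p,.060 if c=='top' else .057);d=pts[:2]-[.5557,-.1012]
    print(f,np.round(p,1),ys.min()+r-9,ys.max()+r-9,xs.min()+q-8,xs.max()+q-8,pts.round(4),np.hypot(*d).round(4),np.degrees(np.arctan2(d[1],d[0])).round(1))
for z in(.043,.057,.071):print([np.round(proj(c,[.606,.031,z]),1) for c in('scene','top')])
E
python3 rel.py .606 .031 .42
```

```text
scene0 [252.2 231.9] 247 257 229 235 [0.6102 0.0315 0.057 ] 0.1435 67.7
top0 [163.5 245.8] 161 166 244 248 [0.6073 0.0282 0.06  ] 0.1393 68.2
scene3 [252.2 231.9] 247 257 229 235 [0.6102 0.0315 0.057 ] 0.1435 67.7
[array([254.7, 233.4]), array([164.9, 245.2])]
[array([251.6, 233.2]), array([164. , 245.1])]
[array([248.4, 233. ]), array([163., 245.])]
shift [0.0902 0.0262 0.0834] pos [ 0.5487 -0.0433  0.5035] xhead 68.5 tilt [-1.3e-03 -3.0e-04 -1.0e+00] F [ 0.11 -0.32 -0.09] t 14.8 w 0.547740792325271
```

```bash
python3 -m inch '0.045 0.0145 0 0 0.05; 0.093 0.0286 0 0 0.05; 0.093 0.0286 0.05 0 0.05; 0.093 0.0286 0.1 0 0.05; 0.093 0.0286 0.14 0 0.05'|grep -E force; python3 -m inch '0 0 0.02 0 0.05; 0 0 0.04 0 0.05; 0 0 0.06 0 0.05'|grep force; python3 rel.py .608 .0295 .219;python3 - <<'E'
from h import *
for c in("scene","top"):
    im=arm.get_image(c);cv2.imwrite(f'pics/{c}4.png',im[:,:,::-1])
a=cv2.imread('pics/scene4.png')[130:310,140:320]
b=cv2.imread('pics/top4.png')[100:280,190:370]
cv2.imwrite('pics/c4.png',np.hstack([cv2.resize(x,(400,400),interpolation=cv2.INTER_CUBIC) for x in(a,b)]))
E
```

```text
force: [0.6, 0.3, -0.5]
gripper_force: 0.0
force: [-0.5, 0.7, -0.7]
gripper_force: 0.0
shift [-0.0032  0.0005  0.083 ] pos [0.6089 0.0327 0.302 ] xhead 68.52 tilt [-2.7e-03 -3.0e-04 -1.0e+00] F [-0.53  0.73 -0.67] t 15.6 w 0.5395867167397987
```

View pics/c4.png

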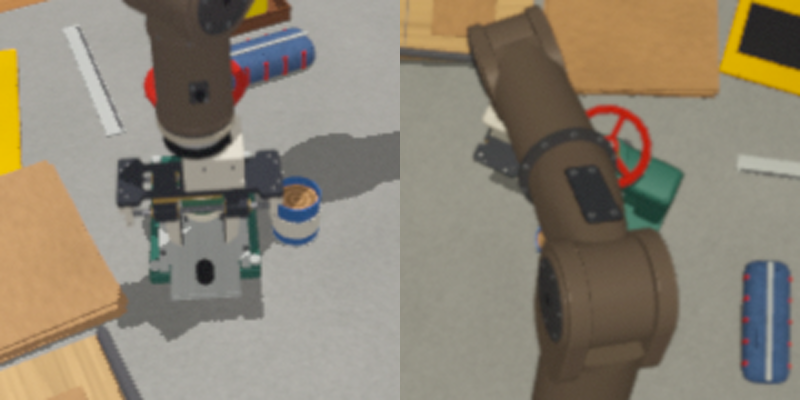

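The view shows the gripper straddling the slide line, with the knob at crop px (205,270), the blue tin clear to the side, and the forearm above the wheel. I'll check forearm clearance before lowering further.

```bash
python3 - <<'E'
from h import *
s=arm.observe();print(np.round(s['joints'],3),np.round(s['position'],3))
for z in(.5,.6,.7): print('elbow',z,atz('top',(235,284.5),z).round(3))
# wrist-link top in scene: crop (200,5) -> full
for z in(.4,.45,.5,.55): print('wristtop',z,atz('scene',(132,230),z).round(3))
q=[.549,-.0437,.30]; print('crank top px',proj('top',q))
E
```

```text
[ 0.16   0.555 -0.441  1.702  0.278  0.955 -0.761] [0.608 0.032 0.301]
elbow 0.5 [ 0.303 -0.101  0.5  ]
elbow 0.6 [ 0.293 -0.096  0.6  ]
elbow 0.7 [ 0.282 -0.09   0.7  ]
wristtop 0.4 [ 0.563 -0.051  0.4  ]
wristtop 0.45 [0.591 0.018 0.45 ]
wristtop 0.5 [0.619 0.087 0.5  ]
wristtop 0.55 [0.647 0.156 0.55 ]
crank top px (np.float64(163.30531384522516), np.float64(265.7823555761013))
```

```bash
python3 -m inch '0 0 0.02 0 0.05; 0 0 0.04 0 0.05'|grep force; python3 -m inch '-0.002 0 0.015 0 0.05; -0.002 0 0.03 0 0.05; -0.002 0 0.042 0 0.05; -0.002 0 0.042 0 0.05'|grep force; python3 rel.py .608 .0295 .219;python3 - <<'E'
from h import *
im=arm.get_image("scene");cv2.imwrite('pics/c5.png',cv2.resize(im[160:300,160:320,::-1],(640,560),interpolation=cv2.INTER_CUBIC))
E
```

```text
force: [-0.0, -0.3, -0.8]
gripper_force: 0.0
force: [0.0, 0.2, -0.2]
gripper_force: 0.0
shift [-0.0014  0.0003  0.0017] pos [0.6083 0.0309 0.2207] xhead 68.51 tilt [-2.6e-03 -3.0e-04 -1.0e+00] F [ 0.05  0.22 -0.16] t 16.3 w 0.543754007774575
```

View pics/c5.png

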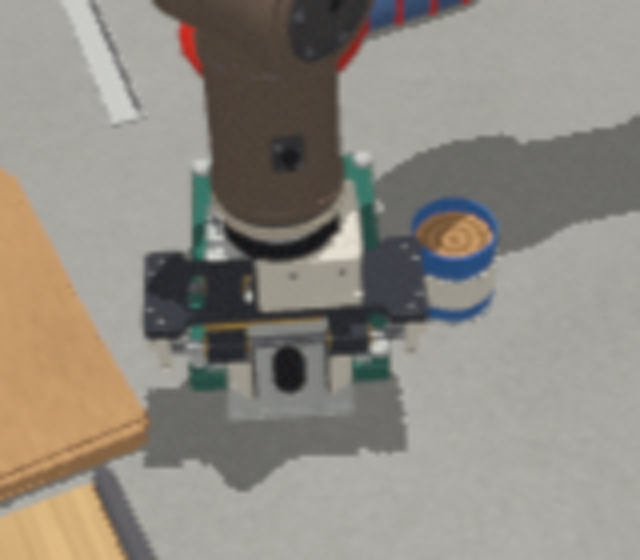

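The knob (crop px (290,368)) sits between the fingers at (240,380) and (340,380). Closing.

```bash
python3 -m inch '0 0 0 0 0.017; 0 0 0 0 0.017; 0 0 0 0 0.017; 0 0 0 0 0.017; 0 0 0 0 0.017' 20|grep -E 'force|width';  python3 -m inch '0 0 0 0 0.017; 0 0 0 0 0.017'|grep -E 'force|width|pos'
```

```text
force: [-1.5, 0.2, 4.5]
width: 0.256
gripper_force: 20.0
position: [0.6089, 0.0312, 0.2228]
force: [-2.8, -0.0, 5.5]
width: 0.252
gripper_force: 20.0
```

```bash
python3 -m inch '0.001 0 -0.001 0 0.017; 0.003 0 -0.001 0 0.017; 0.006 0 -0.001 0 0.017; 0.010 0 -0.001 0 0.017; 0.014 0 -0.001 0 0.017'|grep -E 'force|pos'; python3 -m inch '0.004 0 0 0 0.017; 0.008 0 0 0 0.017; 0.012 0 0 0 0.017; 0.016 0 0 0 0.017; 0.02 0 0 0 0.017'|grep -E 'force|pos|width'
```

```text
position: [0.6141, 0.044, 0.2229]
force: [1.1, -3.6, -5.8]
gripper_force: 20.0
position: [0.6216, 0.0627, 0.2229]
force: [2.4, -4.9, -9.6]
width: 0.257
gripper_force: 20.0
```

```bash
python3 -m inch '0.004 0 0.0003 0 0.017; 0.008 0.0002 0.0006 0 0.017; 0.012 0.0003 0.0008 0 0.017; 0.016 0.0004 0.0008 0 0.017; 0.02 0.0005 0.0008 0 0.017'|grep -E 'force|pos'; python3 -m inch '0.004 0 0 0 0.017; 0.008 0 0 0 0.017; 0.012 0 0 0 0.017; 0.016 0 0 0 0.017; 0.02 0 0 0 0.017'|grep -E 'force|pos|width'
```

```text
position: [0.6294, 0.0816, 0.2228]
force: [1.0, -4.6, -0.5]
gripper_force: 20.0
position: [0.6368, 0.1, 0.2228]
force: [1.9, -4.3, 1.9]
width: 0.253
gripper_force: 20.0
```

```bash
python3 -m inch '0.003 0 0 0 0.017; 0.006 0 0 0 0.017; 0.008 0 0 0 0.017; 0.010 0 0 0 0.017; 0.012 0 0 0 0.017'|grep -E 'force|pos'; python3 -m inch '0.001 0 0 0 0.017; 0.002 0 0 0 0.017; 0.003 0 0 0 0.017;0.003 0 0 0 0.017'|grep -E 'force|pos|width'
```

```text
position: [0.6413, 0.111, 0.2228]
force: [2.3, -4.4, 3.5]
gripper_force: 20.0
position: [0.6424, 0.1139, 0.2228]
force: [2.9, -4.7, 2.4]
width: 0.256
gripper_force: 20.0
```

Travelled about 89 mm. Creeping to the stop.

```bash
python3 -m inch '0.001 0 0 0 0.017; 0.001 0 0 0 0.017'|grep -E 'force|pos'; python3 -m inch '0.001 0 0 0 0.017; 0.001 0 0 0 0.017'|grep -E 'force|pos|width'
```

```text
position: [0.6427, 0.1146, 0.2228]
force: [2.1, -4.5, 3.3]
gripper_force: 20.0
position: [0.6429, 0.1148, 0.2228]
force: [0.4, -6.5, 5.7]
width: 0.258
gripper_force: 20.0
```

```bash
python3 -m inch '-0.0005 0 0 0 0.05; -0.0005 0 0 0 0.05; -0.0005 0 0 0 0.05; -0.0005 0 0 0 0.05; -0.0005 0 0 0 0.05'|grep -E 'force|pos|width'; python3 -m inch '0 0 -0.02 0 0.05; 0 0 -0.06 0 0.05; 0 0 -0.11 0 0.05; 0 0 -0.16 0 0.05; 0 0 -0.2 0 0.05'|grep -E 'force|pos|width'; python3 -m inch '0.05 0 -0.03 0 0.05; 0.1 0 -0.05 0 0.05;0.1 0 -0.05 0 0.05;0.1 0 -0.05 0 0.05;0.1 0 -0.05 0 0.05' | grep force; python3 - <<'E'
from h import *
im=arm.get_image("scene");cv2.imwrite('pics/scene6.png',im[:,:,::-1]);
a=im[110:290,140:320,::-1];b=arm.get_image("top")[100:280,190:370,::-1]
cv2.imwrite('pics/c6.png',np.hstack([cv2.resize(x,(400,400),interpolation=cv2.INTER_CUBIC) for x in(a,b)]))
E
```

```text
position: [0.6423, 0.1155, 0.2224]
force: [1.1, 0.5, 0.0]
width: 0.543
gripper_force: 0.0
position: [0.6423, 0.1154, 0.4258]
force: [0.1, -0.7, -0.3]
width: 0.544
gripper_force: 0.0
force: [0.6, -1.0, 0.5]
gripper_force: 0.0
```

View pics/c6.png

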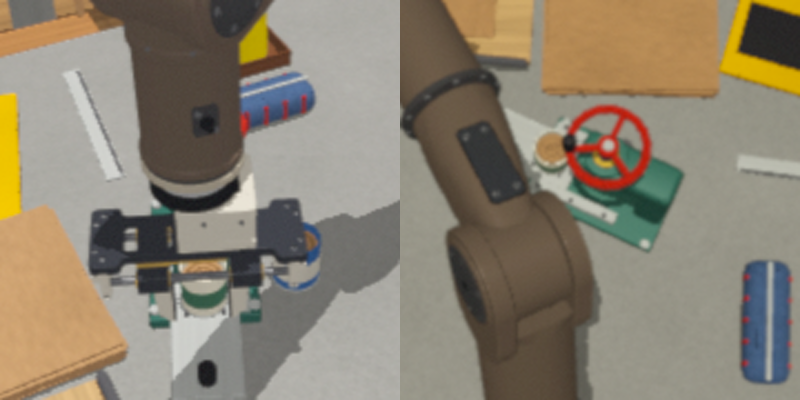

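The slide is out, with the knob at crop px (207,373). The tin stands upright on it at top crop (553,148), and the blue tin has not moved. One quick check of the tin's place, then I hand in.

```bash
python3 - <<'E'
from h import *
print(np.round(proj('top',[.5557+.09*np.cos(1.187),-.1012+.09*np.sin(1.187),.085]),1),'seen ~166.6 258.9')
s=arm.observe();print(s['clock'],np.round(s['force'],1),np.abs(s['dq']).max())
print(arm.sign_off())
E
```

```text
[167.1 258. ] seen ~166.6 258.9
21.95 [-0.8  0.  -0.7] 0.0055220406493555595
the job is handed in; nothing more can be done
None
```

I wound the ram up firmly onto the buffer (about 5.5 N over the running effort), eased it back about 19°, drew the slide out to its stop with the tin in place, let go, and handed in at about 22 s; no verdict was returned.

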